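Run a fingertip along a row of sample tubes and fold their snap lids shut

TASK

The six sample tubes in the aluminium cold block stand with their blue snap lids open. Run your fingertips along the row from the hinge side, folding each lid over and pressing it lightly until all six are fully shut, then move clear. Touch only, lifting nothing: do not lean hard on the lids, leave the block standing where it is, and leave the pen, vial, tape dispenser and pump bottle alone.

Things in the scene. Friction and masses are not known exactly. Their poses are not given: they have to be found in the camera images.
- block: aluminium cold block, 190 x 80 x 44 mm high, about 1.4 kg, loose on the bench, turned any way about the vertical. Origin: centre of its underside; z up, x along its length. Six upright tubes (17 mm diameter, tight in their wells, rims 58 mm above the bench) stand in the row y = +18 mm at x = +65, +39, +13, -13, -39, -65 mm (tube 1 to tube 6). The row of wells at y = -18 mm is empty
- first (a point): centre of the top face of tube 1's lid when shut, 61.5 mm above the bench, at the block's +x end of the row; fixed in the block. Each lid is a blue disc 19 mm across, 3.5 mm thick. Its hinge lies 10.5 mm to the +x side of its tube's centre, parallel to y, 59.5 mm above the bench. Open, it stands up on the hinge; shut, it reaches 13 mm beyond the tube's centre to -x (4 mm thumb lip)
- last (a point): the same point for tube 6, at the block's -x end of the row, 130 mm from point first. A fingertip moving along the row from first to last, starting beyond the hinge of tube 1, folds the lids shut; the other way it folds them open. Pushed close to its hinge a lid takes several N and the loose block may slide; pushed higher up it folds easily
- lid1 (a joint): hinge of the lid of tube 1 (rad): 0 is fully shut, 1.57 upright, up to 2.1 leaning back; light friction (about 0.5 N at the thumb lip), it stays where it is left and rests against the tube at 0
- lid2 (a joint): hinge of the lid of tube 2 (rad): 0 is fully shut, 1.57 upright, up to 2.1 leaning back; light friction (about 0.5 N at the thumb lip), it stays where it is left and rests against the tube at 0
- lid3 (a joint): hinge of the lid of tube 3 (rad): 0 is fully shut, 1.57 upright, up to 2.1 leaning back; light friction (about 0.5 N at the thumb lip), it stays where it is left and rests against the tube at 0
- lid4 (a joint): hinge of the lid of tube 4 (rad): 0 is fully shut, 1.57 upright, up to 2.1 leaning back; light friction (about 0.5 N at the thumb lip), it stays where it is left and rests against the tube at 0
- lid5 (a joint): hinge of the lid of tube 5 (rad): 0 is fully shut, 1.57 upright, up to 2.1 leaning back; light friction (about 0.5 N at the thumb lip), it stays where it is left and rests against the tube at 0
- lid6 (a joint): hinge of the lid of tube 6 (rad): 0 is fully shut, 1.57 upright, up to 2.1 leaning back; light friction (about 0.5 N at the thumb lip), it stays where it is left and rests against the tube at 0
- pen: grey and black marker pen lying about 85 mm from the block's centre on the empty-well side, 128 mm long along its x, 12 mm thick; origin under its centre. Leave alone
- vial: white screw-cap vial with red cap standing upright about 90 mm from the block's centre on the tubes' side, 18 mm diameter, 47 mm tall; origin at the centre of its underside. Leave alone
- dispenser: black tape dispenser, 150 x 58 mm, 90 mm tall, to the robot's right of the block; origin under its centre. Leave alone
- bottle: white pump bottle, 70 mm diameter, 182 mm tall, to the robot's left of the block; origin under its centre. Leave alone
Things that resemble listed ones, but are neither listed nor needed, are in the scene too. Leave any orange look-alike of the block alone.

How it is judged (in metres and radians):
At the end, for the whole second after the job is handed in: all six lids shut to within 0.09 rad (thumb lip within 2 mm of home), the block at rest, upright and within 25 mm of where it stood (value of joint each of lid1, lid2, lid3, lid4, lid5, lid6 below 0.09 rad and distance of block from where it was at the start of the episode below 0.025 m and angle between block's own z axis and vertical below 0.05 rad and linear speed of block below 0.01 m/s); the robot touches nothing.
It fails at once if the block is lifted or tipped (height (world z) of block above 0.006 m or angle between block's own z axis and vertical above 0.12 rad).
It fails at once if the block is pushed more than 25 mm along the bench (distance of block from where it was at the start of the episode above 0.025 m).
It fails at once if the block or its lids are pressed with more than 40 N (contact force between the arm and block above 40 N).
It fails at once if a bystander (pen, vial, dispenser, bottle) is moved more than 15 mm, lifted or knocked over (distance of any of pen, vial, dispenser, bottle from where it was at the start of the episode above 0.015 m or angle between any of pen, vial, dispenser, bottle's own z axis and vertical above 0.3 rad).
It also fails if it takes over 48 s, if anything falls off the work surface, if the arm or the gripper's body presses on something with over 40 N, if the wrist force passes 120 N, or if a joint passes its speed limit or range.

ROBOT

A 7-joint arm with a two-finger parallel gripper is mounted at the origin on the work surface. World frame = base frame: x ahead of the robot, y to its left, z up, the work surface at z = 0. Lengths are in mm, angles in rad, forces in N, time in s.
With the tool pointing down it reaches from about 350 to 900 mm from the base axis. Payload 19.9 kg.
Tool frame: the origin (TCP) lies at the very end of the fingers, on their centre line; the grasp point (between the pads) lies 19 mm behind it; z points along the fingers, x is the direction in which the jaws open and shut, and the axes are right-handed (so a half turn about z gives the same grasp; the last joint's range is limited). The gripper opens to 94 mm and grips with 3 to 60 N. Pads are 16 mm wide; open, the fingers measure 119 mm over their backs; the gripper's body (75 mm by 177 mm) begins 78 mm behind the grasp point.
Start: joints at [1.155, 0.417, -0.01, 1.614, 0.005, 1.111, -0.053], TCP at [228.796, -581.594, 205.425] pointing down, gripper open.
Joint ranges: [-2.81, 2.81], [-0.39, 2.02], [-1.27, 1.25], [0.06, 2.57], [-1.19, 4.33], [0.19, 2], [-2.82, 2.82]. Speed limits (rad/s): [1.89, 1.89, 2.39, 2.39, 3.01, 3.01, 3.01].

INTERFACE

Orientations are given as a unit quaternion [x, y, z, w].
In Python, from bench import * gives the robot as it stands. The module is installed in compiled form; this text tells all that it offers.
- The arm moves only by the tool play_rows, never from a script. Its argument "deltas" is one flat list of numbers, 7 for each row, row after row: the turn, a rotation vector about the tool's x, y, z in degrees, then the shift along the tool's x, y, z in cm, then the closure in counts, from 0 (fully open) to 255 (shut). A call has 1 to 10 rows; each row is the pose to reach, as a shift and turn from the pose commanded when the call began, along the tool's axes at that moment; what a row does not reach only later rows make up. A row lasts 1/10 s, in which the tool goes at most 50 mm and 8.59 degrees, less where a joint would pass 70% of its speed; a pose out of reach is approached as far as the arm can. A call with a gripper value outside its range is refused whole. The fingers move at their own pace and stop on an object; "newtons" is the grip in N (left out, the last holds). Time passes only in rows, so rows that repeat a pose let the fingers close. It gives the time, the measured TCP pose, the force and the opening at its end, in the units of the state.
- read_state(): the state, without advancing time (a new reading comes with each control period).
- read_camera(name): name is "scene" or "top" or "wrist"; returns (picture, depth): 400x640x3 uint8, red, green, blue; 400x640 float32, mm along the optical axis (not along the pixel's ray), 0 where there is no reading.
- camera_info(name): a dict with "camera_matrix" (3x3 intrinsics, pixels), "xyz" and "rotation" of the camera in the world; the wrist camera has in their place "T_tool_cam" (4x4, takes a point from camera to tool coordinates, whose origin is the TCP and whose axes are the tool frame's). Camera axes: x right, y down, z forward; pixel columns grow to the right and rows downward; lengths in mm; the calibration is good to about 2 mm. The wrist camera is an equidistant fisheye: a pixel r from the principal point sees the ray r / f radians off the axis. A picture is of the moment at which its call begins: read the wrist's pose just before it. camera_info takes no time and is no camera call.
- finish_job(): hands the job in, once; it reports no verdict.
The state is a dict: "t": time; "qpos": joint angles; "joint_velocities": joint speeds; "joint_efforts": joint torques, N m; "ee_pos": TCP position; "ee_rot": TCP orientation; "force": force on the tool from outside, world axes, zero at the start; "wrist_torque": the same for the moment, N m; "grip_width": finger opening in mm.
Only numpy, scipy, OpenCV 4.12 (cv2) and the standard library are available. Lean on these libraries where they do the work, as an engineer would, in place of code of your own. Each camera call takes 0.05 s, during which the arm holds its last target. There are 200 camera calls.

## Working session

There is one attempt and no reset: what is moved stays moved. The work goes in short steps, Python scripts to look and compute and a tool call to move; the robot and the scene stay as the last step left them, time stands still between calls to the robot, and variables do not carry over. Pictures are saved under pics/ and viewed, about 8 in all and at most 12, crops included, and the job is handed in when it is done.

Besides the shell and the picture viewer there is one more tool, called after "Call:" by a JSON object that holds its "name" and its "arguments", one argument or row to a line. play_rows: Moves the arm, as the interface text tells. Its arguments: {"type":"object","properties":{"deltas":{"type":"array","items":{"type":"number"}},"newtons":{"type":"number"}},"required":["deltas"]}

```bash
mkdir -p pics
cat > h.py <<'E'
from bench import *
import numpy as np, cv2
def snap(n,f):
    s=read_state(); p,d=read_camera(n); cv2.imwrite(f'pics/{f}.png',p[:,:,::-1]); np.savez(f'pics/{f}.npz',p=p,d=d); return s,p,d
def world(n,d):
    c=camera_info(n);K=np.array(c['camera_matrix']);v,u=np.mgrid[:d.shape[0],:d.shape[1]]
    P=np.stack([(u-K[0,2])/K[0,0]*d,(v-K[1,2])/K[1,1]*d,d],-1)
    return P@np.array(c['rotation']).T+np.array(c['xyz'])
E
python3 - <<'E'
from h import *
s,_,_=snap('top','top0'); snap('scene','scene0')
print(s); print(camera_info('top'),camera_info('scene')['xyz'])
E
```

```text
{'t': 0.0, 'qpos': array([ 1.15451958,  0.41797566, -0.01034343,  1.61415295,  0.00469511,
        1.11066884, -0.05300617]), 'joint_velocities': array([-0.0002427 , -0.00070329,  0.00046729,  0.00041353, -0.00057206,
       -0.00131471,  0.00021342]), 'joint_efforts': array([-7.50492745e-04, -8.51255965e+01,  6.38162736e-01, -4.25999987e+01,
       -4.89633554e-02,  1.84665166e-02,  8.54841232e-05]), 'ee_pos': array([ 228.67184859, -581.27886806,  204.83295729]), 'ee_rot': array([ 8.26467945e-01, -5.62983471e-01, -5.06296201e-04, -3.03491225e-04]), 'force': array([-0.28567296, -0.44651616, -0.38352569]), 'wrist_torque': array([0.0311378 , 0.01545386, 0.05519962]), 'grip_width': 94.01550589642409}
{'camera_matrix': array([[386.50340666,   0.        , 324.17288176],
       [  0.        , 386.50340666, 197.11871132],
       [  0.        ,   0.        ,   1.        ]]), 'xyz': array([ 469.66910219,   -8.89997903, 1068.16233974]), 'rotation': array([ 0.71632678, -0.69602005,  0.02880911, -0.0400259 ])} [ 898.66870692 -597.63415609 1024.01914868]
```

View pics/top0.png

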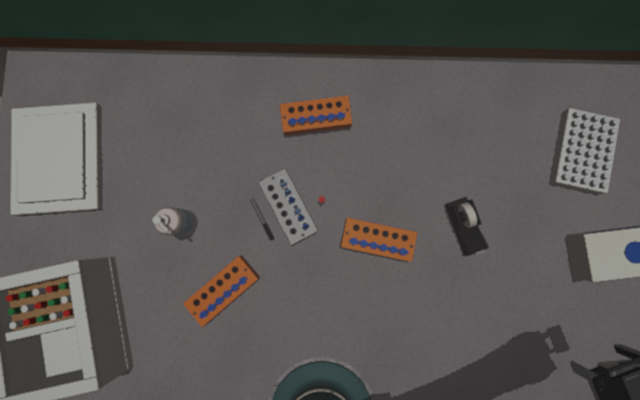

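View pics/scene0.png

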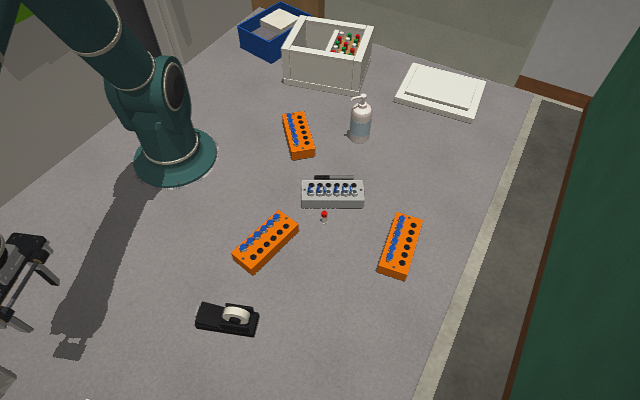

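Candidates in the top view: the grey block at (288,206), and orange look-alikes at (316,114), (379,240) and (221,290). I choose the grey aluminium one. I'll measure its pose and check it in a close crop.

```bash
cat >> h.py <<'E'
from scipy.spatial.transform import Rotation as R
def world(n,d):
    c=camera_info(n);K=np.array(c['camera_matrix']);v,u=np.mgrid[:d.shape[0],:d.shape[1]]
    P=np.stack([(u-K[0,2])/K[0,0]*d,(v-K[1,2])/K[1,1]*d,d],-1)
    return P@R.from_quat(c['rotation']).as_matrix().T+np.array(c['xyz'])
E
python3 - <<'E'
from h import *
z=np.load('pics/top0.npz');p,d=z['p'],z['d'];W=world('top',d)
w=np.load('pics/scene0.npz');W2=world('scene',w['d'])
print('bench z',np.median(W[150:170,200:250,2]),np.median(W2[270:290,300:350,2]))
for n,P,(a,b,c,e) in (('top',W,(160,250,255,320)),('scene',W2,(172,212,296,370))):
    Q=P[a:b,c:e]; img=(p if n=='top' else w['p'])[a:b,c:e].astype(int)
    m=(Q[...,2]>38)&(Q[...,2]<50); pts=Q[m][:,:2].astype(np.float32)
    print(n,m.sum(),cv2.minAreaRect(pts))
    bl=(img[...,2]>img[...,0]+40)&(Q[...,2]>45)&(Q[...,2]<100)
    nn,l,st,cen=cv2.connectedComponentsWithStats(bl.astype(np.uint8))
    for i in range(1,nn):
        if st[i,4]>4:
            q=Q[l==i]; print(np.round(cen[i]+[c,a]),st[i,4],np.round(np.median(q,0)),np.round(q[:,2].max()))
for (a,b,c,e) in ((195,207,316,326),): 
    Q=W[a:b,c:e]; m=Q[...,2]>30; print('vial',np.median(Q[m],0))
a=cv2.resize(p[160:252,240:340],None,fx=5,fy=5,interpolation=cv2.INTER_CUBIC)
b=cv2.resize(w['p'][165:225,290:380],None,fx=3,fy=3,interpolation=cv2.INTER_CUBIC)
o=np.zeros((460,790,3),np.uint8);o[:460,:500]=a;o[:180,510:780]=b
cv2.imwrite('pics/crop1.png',o[:,:,::-1])
E
```

```text
bench z 0.019741338027984057 0.28666867640237115
top 1815 ((553.4058227539062, 86.15519714355469), (190.5281982421875, 123.50247192382812), 29.742431640625)
[297. 211.] 5 [529.  77.  76.] 79.0
[305. 225.] 6 [493.  56.  79.] 82.0
scene 1060 ((555.0760498046875, 86.26727294921875), (190.2570037841797, 125.18458557128906), 30.009395599365234)
[318. 189.] 18 [515.  65.  73.] 82.0
[324. 188.] 15 [530.  73.  76.] 84.0
[343. 188.] 15 [580. 102.  74.] 84.0
[309. 189.] 17 [493.  52.  74.] 84.0
[335. 189.] 19 [560.  93.  75.] 82.0
[350. 188.] 9 [600. 113.  76.] 85.0
vial [562.45966649  14.63679513  47.05164552]
```

View pics/crop1.png

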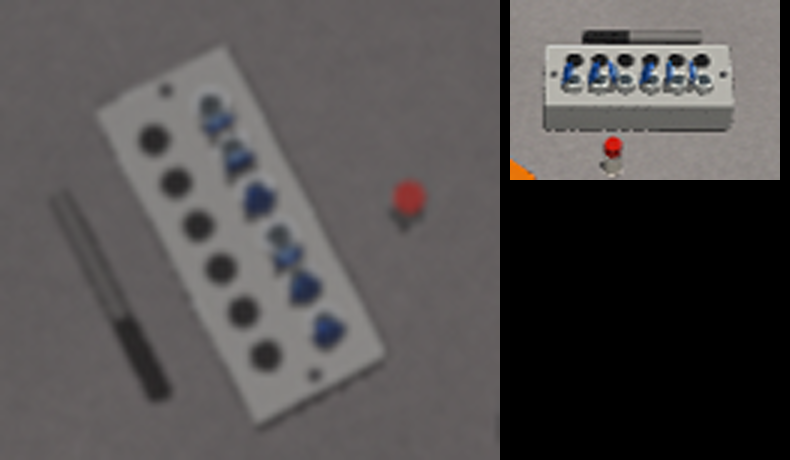

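The crop confirms the grey block. Its tubes are on the vial side and each hinge is on the robot-side end, so tube 1 is the nearest. Next I refine the centre and work out the approach.

```bash
cat >> h.py <<'E'
def rel(target, yawdir=None):
    s=read_state(); M=R.from_quat(s['ee_rot']).as_matrix(); return s, M.T@(np.array(target)-s['ee_pos'])/10
E
python3 - <<'E'
from h import *
for n in('top','scene'):
    z=np.load(f'pics/{n}0.npz');p=z['p'].astype(int);W=world(n,z['d'])
    a,b,c,e=(160,250,255,320) if n=='top' else (172,215,296,370)
    Q=W[a:b,c:e]; m=((Q[...,2]>40)&(Q[...,2]<48)).astype(np.uint8)
    k,l,st,_=cv2.connectedComponentsWithStats(m); i=1+st[1:,4].argmax()
    r=cv2.minAreaRect(Q[l==i][:,:2].astype(np.float32)); print(n,r)
    th=np.radians(r[2]%90); X=-np.array([np.cos(th),np.sin(th)]); Y=np.array([-X[1],X[0]])
    for q in(105,65,-65,-100): print(q,np.array(r[0])+q*X+18*Y)
s=read_state();M=R.from_quat(s['ee_rot']).as_matrix();print(M.round(4).tolist())
c=np.array(r[0])+105*X+18*Y
yt=np.array([X[0],X[1],0]);xt=np.array([Y[0],Y[1],0]);T=np.stack([xt,yt,[0,0,-1]],1)
print('turn',np.degrees(R.from_matrix(M.T@T).as_rotvec()),'shift',rel([*c,130])[1])
E
```

```text
top ((542.5067138671875, 104.87879180908203), (190.08126831054688, 80.17427062988281), 29.742431640625)
105 [460.26878944  37.15934271]
65 [494.99936359  57.00341537]
-65 [607.87372954 121.49665152]
-100 [638.26298192 138.8602151 ]
scene ((544.5620727539062, 104.660888671875), (190.21290588378906, 83.1367416381836), 29.77631378173828)
105 [462.36420894  36.89281961]
65 [497.08304212  56.7574269 ]
-65 [609.91924995 121.31740058]
-100 [640.29822898 138.69893196]
[[0.3661, -0.9306, -0.0004], [-0.9306, -0.3661, 0.001], [-0.0011, 0.0, -1.0]]
turn [-2.00856148e-03  6.28375365e-02 -8.30170659e+00] shift [-48.96446463 -44.37733389   7.54109232]
```

Call:
{"name": "play_rows", "arguments": {
  "deltas": [0,0,-8.3,-49,-44.4,0,255,0,0,-8.3,-49,-44.4,0,255,0,0,-8.3,-49,-44.4,0,255,0,0,-8.3,-49,-44.4,0,255,0,0,-8.3,-49,-44.4,0,255,0,0,-8.3,-49,-44.4,0,255,0,0,-8.3,-49,-44.4,0,255,0,0,-8.3,-49,-44.4,0,255,0,0,-8.3,-49,-44.4,0,255,0,0,-8.3,-49,-44.4,0,255],
  "newtons": 10
}}

```text
t: 1.1
ee_pos: [405.7, -112.0, 205.6]
ee_rot: [0.865, -0.502, 0.0, 0.0]
force: [0.9, -0.6, -0.4]
grip_width: 17.6
```

Run:
```python
from h import *
s,r=rel([461.3,37,130]); print(s['t'],s['ee_pos'],s['force'],r,R.from_quat(s['ee_rot']).as_matrix().round(3).tolist())
```

```text
1.1 [ 405.71150107 -111.95148925  205.56532264] [ 0.9294146  -0.63440665 -0.35397488] [-10.17370394 -12.22008952   7.55199402] [[0.496, -0.868, 0.0], [-0.868, -0.496, -0.0], [0.0, 0.0, -1.0]]
```

Call:
{"name": "play_rows", "arguments": {
  "deltas": [0,0,0,-10.2,-12.2,3,255,0,0,0,-10.2,-12.2,3,255,0,0,0,-10.2,-12.2,3,255,0,0,0,-10.2,-12.2,3,255,0,0,0,-10.2,-12.2,3,255,0,0,0,-10.2,-12.2,3,255,0,0,0,-10.2,-12.2,3,255]
}}

```text
t: 1.8
ee_pos: [460.6, 33.9, 175.6]
ee_rot: [0.865, -0.502, 0.0, 0.0]
force: [1.0, -0.1, -0.2]
grip_width: 0.5
```

Run:
```python
from h import *
s,p,d=snap('top','top1'); snap('scene','scene1')
s,r=rel([461.3,37,72]); print(s['t'],s['ee_pos'],s['force'],s['grip_width'],r)
```

```text
1.9 [460.73210582  34.09884261 175.66926394] [ 0.19501932 -0.4955296   0.46926718] 0.355197245259197 [-0.22891677 -0.192477   10.36682713]
```

Call:
{"name": "play_rows", "arguments": {
  "deltas": [0,0,0,-0.25,0,4,255,0,0,0,-0.25,0,8,255,0,0,0,-0.25,0,10.3,255,0,0,0,-0.25,0,10.3,255,0,0,0,-0.25,0,10.3,255,0,0,0,-0.25,0,10.3,255]
}}

```text
t: 2.5
ee_pos: [460.5, 37.2, 73.9]
ee_rot: [0.865, -0.502, 0.001, -0.0]
force: [-0.5, 0.2, 1.2]
grip_width: 0.7
```

Run:
```python
from h import *
s,p,d=snap('scene','scene1b'); 
s,r=rel([461.3,37,72]); print(s['t'],s['ee_pos'],s['force'],s['grip_width'],r)
o=cv2.resize(p[110:230,270:400],None,fx=5,fy=5,interpolation=cv2.INTER_CUBIC)
cv2.imwrite('pics/c2.png',o[:,:,::-1])
```

```text
2.55 [460.49788062  37.20727394  73.8793311 ] [0.008565   0.04500728 0.81441281] 0.8672517572856819 [ 0.05755394 -0.05900889  0.18811679]
```

View pics/c2.png

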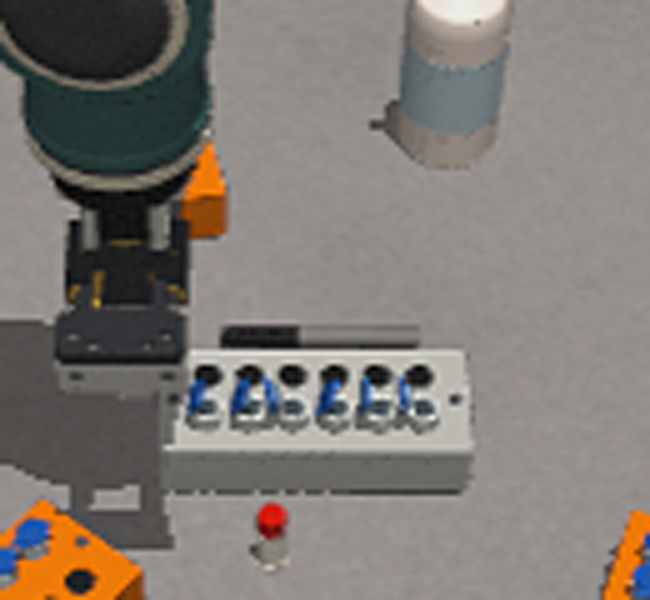

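The fingertips stand just beyond tube 1's hinge (crop 190,390), in line with the tube row, and all the lids are open. First I sweep high.

Call:
{"name": "play_rows", "arguments": {
  "deltas": [0,0,0,0,-1,0,255,0,0,0,0,-1.8,0,255,0,0,0,0,-2.6,0,255,0,0,0,0,-3.4,0,255,0,0,0,0,-4.2,0,255,0,0,0,0,-5,0,255,0,0,0,0,-5.8,0,255,0,0,0,0,-6.6,0,255,0,0,0,0,-7.4,0,255,0,0,0,0,-8.2,0,255]
}}

```text
t: 3.55
ee_pos: [531.2, 78.4, 72.4]
ee_rot: [0.865, -0.502, -0.0, 0.0]
force: [-1.4, -1.3, 0.4]
grip_width: 0.4
```

Call:
{"name": "play_rows", "arguments": {
  "deltas": [0,0,0,0,-1,0,255,0,0,0,0,-2,0,255,0,0,0,0,-3,0,255,0,0,0,0,-4,0,255,0,0,0,0,-5,0,255,0,0,0,0,-6,0,255,0,0,0,0,-7,0,255,0,0,0,0,-8,0,255,0,0,0,0,-9,0,255,0,0,0,0,-10,0,255]
}}

```text
t: 4.55
ee_pos: [618.4, 128.2, 72.5]
ee_rot: [0.865, -0.502, 0.0, -0.0]
force: [0.2, -0.4, 0.3]
grip_width: 0.5
```

Call:
{"name": "play_rows", "arguments": {
  "deltas": [0,0,0,0,-1,0,255,0,0,0,0,-2,0,255,0,0,0,0,-2.3,0,255,0,0,0,0,-2.3,-4,255,0,0,0,0,-2.3,-5,255]
}}

```text
t: 5.05
ee_pos: [638.8, 139.9, 125.6]
ee_rot: [0.865, -0.502, 0.001, -0.001]
force: [0.5, 0.2, 0.5]
grip_width: 0.3
```

Run:
```python
from h import *
s,p,d=snap('scene','scene2'); 
s,r=rel([461.3,37,120]); print(s['t'],s['ee_pos'],s['force'],s['grip_width'],r)
o=cv2.resize(p[130:240,270:400],None,fx=5,fy=5,interpolation=cv2.INTER_CUBIC)
cv2.imwrite('pics/c3.png',o[:,:,::-1])
```

```text
5.1 [639.03708634 139.78251186 126.05617176] [ 0.55015622 -0.03181713  1.93173696] 0.6239892223705338 [ 0.09455339 20.53373469  0.52032444]
```

View pics/c3.png

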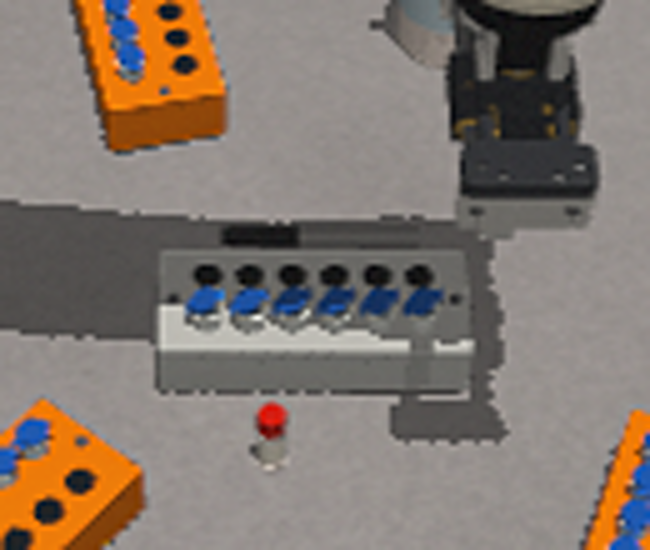

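All six lids are folded partway (crop x 205–425, y about 300) and the block hasn't moved. I return above the row and sweep again lower, at about 66 mm.

Call:
{"name": "play_rows", "arguments": {
  "deltas": [0,0,0,0.1,20.5,0.5,255,0,0,0,0.1,20.5,0.5,255,0,0,0,0.1,20.5,0.5,255,0,0,0,0.1,20.5,0.5,255,0,0,0,0.1,20.5,0.5,255,0,0,0,0.1,20.5,0.5,255,0,0,0,0.1,20.5,5.5,255,0,0,0,0.1,20.5,6,255,0,0,0,0.1,20.5,6,255,0,0,0,0.1,20.5,6,255]
}}

```text
t: 6.1
ee_pos: [461.0, 37.2, 63.5]
ee_rot: [0.865, -0.501, 0.0, -0.0]
force: [0.4, 1.0, 0.8]
grip_width: 0.6
```

Call:
{"name": "play_rows", "arguments": {
  "deltas": [0,0,0,0,-1,0,255,0,0,0,0,-1.8,0,255,0,0,0,0,-2.6,0,255,0,0,0,0,-3.4,0,255,0,0,0,0,-4.2,0,255]
}}

```text
t: 6.6
ee_pos: [497.3, 57.9, 62.6]
ee_rot: [0.865, -0.502, 0.0, -0.0]
force: [0.1, -0.1, 0.6]
grip_width: 0.5
```

Call:
{"name": "play_rows", "arguments": {
  "deltas": [0,0,0,0,-0.7,0,255,0,0,0,0,-1.4,0,255,0,0,0,0,-2.1,0,255,0,0,0,0,-2.8,0,255,0,0,0,0,-3.5,0,255,0,0,0,0,-4.2,0,255,0,0,0,0,-4.9,0,255,0,0,0,0,-5.6,0,255]
}}

```text
t: 7.4
ee_pos: [545.7, 85.6, 62.4]
ee_rot: [0.865, -0.502, -0.0, -0.0]
force: [-0.2, -1.1, 0.5]
grip_width: 0.9
```

Call:
{"name": "play_rows", "arguments": {
  "deltas": [0,0,0,0,-0.8,0,255,0,0,0,0,-1.6,0,255,0,0,0,0,-2.4,0,255,0,0,0,0,-3.2,0,255,0,0,0,0,-4,0,255,0,0,0,0,-4.8,0,255,0,0,0,0,-5.6,0,255,0,0,0,0,-6.4,0,255,0,0,0,0,-7.2,0,255,0,0,0,0,-8,0,255]
}}

```text
t: 8.4
ee_pos: [615.2, 125.3, 62.4]
ee_rot: [0.865, -0.502, 0.0, -0.0]
force: [0.7, -0.3, 0.7]
grip_width: 0.7
```

Call:
{"name": "play_rows", "arguments": {
  "deltas": [0,0,0,0,-1,0,255,0,0,0,0,-2,0,255,0,0,0,0,-2.7,0,255,0,0,0,0,-2.7,-4,255,0,0,0,0,-2.7,-5,255]
}}

```text
t: 8.9
ee_pos: [639.6, 139.3, 115.6]
ee_rot: [0.865, -0.502, 0.001, -0.001]
force: [-0.1, 1.0, 0.3]
grip_width: 0.2
```

Run:
```python
from h import *
s,p,d=snap('scene','scene3'); W=world('scene',d)
s,r=rel([463,37.9,115]); print(s['t'],s['ee_pos'],s['force'],r)
o=cv2.resize(p[165:225,290:380],None,fx=8,fy=8,interpolation=cv2.INTER_CUBIC)
cv2.imwrite('pics/c4.png',o[:,:,::-1])
a,b,c,e=172,215,296,370;Q=W[a:b,c:e];img=p[a:b,c:e].astype(int)
m=((Q[...,2]>40)&(Q[...,2]<48)).astype(np.uint8);k,l,st,_=cv2.connectedComponentsWithStats(m);print(cv2.minAreaRect(Q[l==1+st[1:,4].argmax()][:,:2].astype(np.float32)))
C=np.array([543.5,104.8]);th=np.radians(29.75);X=-np.array([np.cos(th),np.sin(th)]);Y=np.array([-X[1],X[0]])
bl=(img[...,2]>img[...,0]+40);q=Q[bl];bx=(q[:,:2]-C)@X
for i in range(6):
    t=q[(abs(bx-(65-26*i))<13)]; print(i+1,len(t),np.percentile(t[:,2],[5,50,95]).round(1) if len(t) else '')
```

```text
8.95 [639.80343165 139.17149626 115.99036325] [0.07160325 0.5407532  1.60189413] [7.58657238e-03 2.03755561e+01 1.25215194e-02]
((544.7108154296875, 104.92457580566406), (189.79698181152344, 83.58952331542969), 29.057491302490234)
1 33 [52.3 61.5 64.4]
2 32 [ 56.7  62.2 497. ]
3 32 [58.5 62.  64. ]
4 30 [56.2 61.3 64.1]
5 28 [59.3 61.3 65.9]
6 31 [58.2 61.2 65.1]
```

View pics/c4.png

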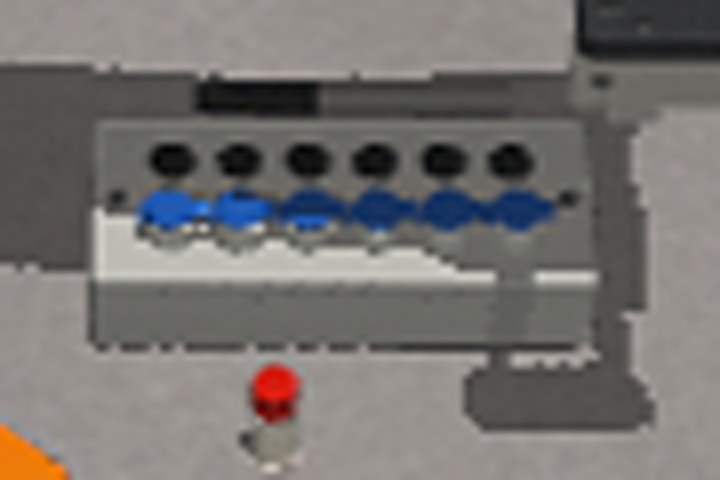

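All six lids look almost flat (crop y about 208) and the block hasn't moved. A light contact pass will make sure: I lower onto lid 1 until I feel it, then glide.

Call:
{"name": "play_rows", "arguments": {
  "deltas": [0,0,0,0,16.5,0,255,0,0,0,0,16.5,0,255,0,0,0,0,16.5,0,255,0,0,0,0,16.5,0,255,0,0,0,0,16.5,3,255,0,0,0,0,16.5,4.9,255,0,0,0,0,16.5,4.9,255,0,0,0,0,16.5,4.9,255]
}}

```text
t: 9.75
ee_pos: [494.6, 56.4, 62.8]
ee_rot: [0.865, -0.502, -0.0, 0.0]
force: [-0.0, -0.0, 0.5]
grip_width: 0.7
```

Call:
{"name": "play_rows", "arguments": {
  "deltas": [0,0,0,0,0,0.05,255,0,0,0,0,0,0.1,255,0,0,0,0,0,0.1,255,0,0,0,0,0,0.1,255]
}}

```text
t: 10.15
ee_pos: [494.8, 56.4, 62.4]
ee_rot: [0.865, -0.502, -0.0, -0.0]
force: [-0.1, 0.6, 0.6]
grip_width: 0.3
```

Call:
{"name": "play_rows", "arguments": {
  "deltas": [0,0,0,0,0,0.05,255,0,0,0,0,0,0.1,255,0,0,0,0,0,0.1,255,0,0,0,0,0,0.1,255]
}}

```text
t: 10.55
ee_pos: [494.9, 56.4, 61.7]
ee_rot: [0.865, -0.502, 0.0, -0.0]
force: [-2.4, -0.4, 7.4]
grip_width: 0.6
```

Call:
{"name": "play_rows", "arguments": {
  "deltas": [0,0,0,0,-0.5,-0.03,255,0,0,0,0,-1,-0.03,255,0,0,0,0,-1.5,-0.03,255,0,0,0,0,-2,-0.03,255,0,0,0,0,-2.5,-0.03,255]
}}

```text
t: 11.05
ee_pos: [516.5, 68.7, 61.7]
ee_rot: [0.865, -0.502, -0.0, 0.0]
force: [-5.3, -2.9, 8.2]
grip_width: 0.5
```

Call:
{"name": "play_rows", "arguments": {
  "deltas": [0,0,0,0,-0.5,0,255,0,0,0,0,-1,0,255,0,0,0,0,-1.5,0,255,0,0,0,0,-2,0,255,0,0,0,0,-2.5,0,255,0,0,0,0,-3,0,255]
}}

```text
t: 11.65
ee_pos: [542.5, 83.6, 61.8]
ee_rot: [0.865, -0.502, -0.0, 0.0]
force: [-4.7, -2.5, 7.0]
grip_width: 0.7
```

Call:
{"name": "play_rows", "arguments": {
  "deltas": [0,0,0,0,-0.5,-0.02,255,0,0,0,0,-1,-0.02,255,0,0,0,0,-1.5,-0.02,255,0,0,0,0,-2,-0.02,255,0,0,0,0,-2.5,-0.02,255,0,0,0,0,-3,-0.02,255,0,0,0,0,-3.5,-0.02,255,0,0,0,0,-4,-0.02,255]
}}

```text
t: 12.45
ee_pos: [577.6, 103.8, 62.0]
ee_rot: [0.865, -0.502, -0.0, 0.0]
force: [-0.4, -0.2, 0.9]
grip_width: 0.6
```

Call:
{"name": "play_rows", "arguments": {
  "deltas": [0,0,0,0,-0.5,0,255,0,0,0,0,-1,0,255,0,0,0,0,-1.5,0,255,0,0,0,0,-2,0,255,0,0,0,0,-2.5,0,255,0,0,0,0,-3,0,255,0,0,0,0,-3.5,0,255,0,0,0,0,-4,0,255]
}}

```text
t: 13.25
ee_pos: [612.4, 123.7, 61.9]
ee_rot: [0.865, -0.502, -0.0, -0.0]
force: [-0.6, 0.4, 1.0]
grip_width: 0.6
```

Call:
{"name": "play_rows", "arguments": {
  "deltas": [0,0,0,0,-0.5,0,255,0,0,0,0,-0.5,-3,255,0,0,0,0,-0.5,-7,255,0,0,0,0,-5,-10,255,0,0,0,0,-9,-10,255,0,0,0,0,-9,-10,255,0,0,0,0,-9,-10,255]
}}

```text
t: 13.95
ee_pos: [690.1, 168.8, 161.1]
ee_rot: [0.865, -0.501, -0.001, 0.0]
force: [-0.3, -0.1, -1.1]
grip_width: 0.4
```

Run:
```python
from h import *
s=read_state(); print(s['t'],s['ee_pos'],s['force'],s['joint_velocities'].round(3))
C=np.array([543.5,104.8]);th=np.radians(29.75);X=-np.array([np.cos(th),np.sin(th)])
out=[]
for n,(a,b,c,e) in (('scene',(172,215,296,370)),('top',(160,250,255,325))):
    _,p,d=snap(n,n+'4'); W=world(n,d);Q=W[a:b,c:e];img=p[a:b,c:e].astype(int)
    m=((Q[...,2]>40)&(Q[...,2]<48)).astype(np.uint8);k,l,st,_=cv2.connectedComponentsWithStats(m);print(n,cv2.minAreaRect(Q[l==1+st[1:,4].argmax()][:,:2].astype(np.float32)))
    bl=(img[...,2]>img[...,0]+40);q=Q[bl];bx=(q[:,:2]-C)@X
    for i in range(6):
        t=q[(abs(bx-(65-26*i))<13)]; print(i+1,len(t),np.percentile(t[:,2],[5,50,95]).round(1) if len(t) else '')
    out.append(cv2.resize(p[a-8:b+8,c-8:e+8],(760,int(760*(b-a+16)/(e-c+16))) if n=='scene' else None,fx=5,fy=5,interpolation=cv2.INTER_CUBIC))
cv2.imwrite('pics/c5.png',out[0][:,:,::-1])
```

```text
13.95 [690.06570328 168.75098472 161.11405142] [-0.29717404 -0.08127967 -1.07581634] [ 0.02  -0.026  0.002  0.042 -0.    -0.004  0.001]
scene ((544.8078002929688, 104.4974365234375), (189.99314880371094, 83.24554443359375), 29.417694091796875)
1 34 [57.7 61.9 64.5]
2 34 [45.6 61.  64.5]
3 36 [53.8 61.2 64.9]
4 34 [52.9 60.8 64.2]
5 30 [56.8 61.4 64.2]
6 33 [56.7 61.8 64.8]
top ((562.7415161132812, 15.720050811767578), (13.5271635055542, 13.43425464630127), 0.7481258511543274)
1 0 
2 0 
3 0 
4 0 
5 0 
6 0
```

View pics/c5.png

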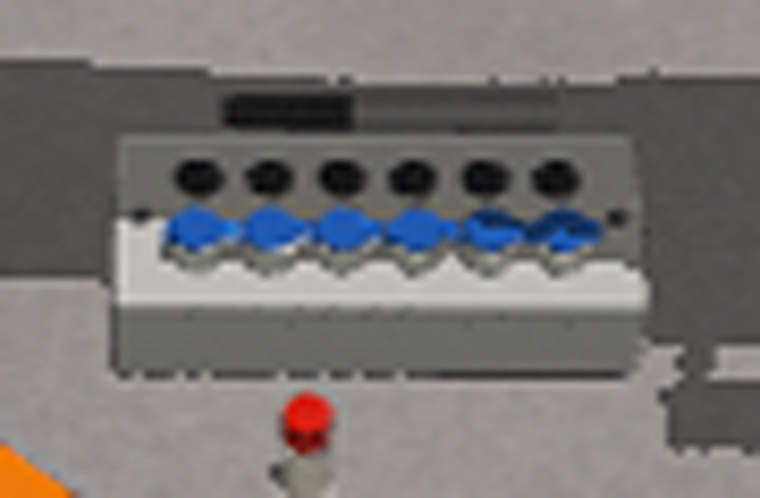

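All six lids are flat, the block is in place and the arm is clear, so I hand in.

```bash
python3 -c "
from bench import *
print(finish_job())"
```

```text
the job is handed in; nothing more can be done
None
```

All six lids look shut, and I handed the job in at about 14 s of the 48 s allowed. With the fingers closed I made three passes along the row from the hinge side: one at about 73 mm, one at about 62.5 mm, and a light gliding press at about 61.8 mm. Then I lifted clear.

**Last checks:**
- **Lids:** all six look flat in the scene camera. Their median heights are 60.8–61.9 mm, against 61.5 mm for a shut lid.
- **Contact force:** the highest reading I took was about 10 N in total (8 N of it downward), at tubes 1–3. I read the force only at the end of each move.
- **Lighter press on lids 4–6:** I raised the fingertips 0.2 mm partway along, so these got only about 1 N. The tips still passed within about 0.3 mm of the contact height found at lids 1–3.
- **Block:** its measured centre stayed within about 0.5 mm of where it started.
- **Bystanders:** the vial measured within about 1.2 mm of its start, and the pen looked undisturbed. I did not re-measure the dispenser or the bottle; the arm did not go near them at their height.

**Check that failed:** the final top-camera measurement of the block and lids returned nothing usable, apart from the vial's position. I did not look into why; the arm was probably blocking the view. The final lid and block figures therefore rest on the scene camera alone.

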